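# Free the stuck ware carriage and run it home in the drying hood

## Task

The carriage that carries the raw clay jar has stuck on its rail with dried slip. Push it by its upright plate until it breaks free, then ease it on into the drying hood until it rests fully home against the rubber end stop hidden inside, without ramming the stop or upsetting the jar, and leave it there touching the stop. Do not disturb the things standing beside it.

Things in the scene. Friction and masses are not known exactly. Their poses are not given: they have to be found in the camera images.
- rail: Fixed grey bed plate 600 x 150 x 12 mm with two steel guide rods (axes 64 mm apart, tops 32 mm above the table) along its x axis. Origin: at table height on the centre line, 270 mm from the bed's open end; x points along the rail to the hood (the way the carriage must go), z up.
- hood: White louvred sheet-metal drying hood fixed over the far end of the rail, open only at its mouth. Same origin and axes as the rail: it spans x = 48 to 332 mm, is 164 mm wide, its top 156 mm above the table (a black box on it reaches 186 mm). Out of sight inside it, on the centre line, is the rubber end stop, clamped at a different place each time.
- hood_mouth (a point): Centre of the hood's open mouth, 80 mm above the table, at x = 48 mm of the rail; the opening is 150 mm wide.
- carriage: Aluminium carriage, 255 mm long, sliding only along the rail's x: upright push plate at the rear, neck 50 mm wide, deck 120 x 110 mm with a round plaster bat, steel nose. Origin: on the centre line below the push plate's rear face, at table height; axes as the rail's. It starts stuck with origin at x = -215 mm of the rail; up to 3 mm play. Once free it slides at about 3 N and stays where left.
- nose (a point): Front face of the carriage's steel nose, 255 mm ahead of the carriage's origin, 46 mm above the table. It meets the hidden rubber stop after 120 to 180 mm of travel from the start. The rubber gives about 2.5 N per mm and is to be pressed by a few newtons only; left alone, the carriage holds against its push-back up to about 3 N, so it stays touching.
- push_face (a point): Centre of the face to push: rear (-x) face of the steel push plate, 85 mm above the table. Plate 70 mm wide, 10 mm thick, from 35 to 115 mm above the table. Behind it are only the guide rods, 32 mm high, with end blocks 38 mm high. The stuck carriage gives way only at about 9 to 16 N of push along the rail (differs each time), within 14 mm of travel, then jumps ahead some 5 to 20 mm.
- jar_center (a point): Centre of the raw clay jar, 70 mm high and 56 mm across, loose, standing upright on the carriage's bat 56 mm above the table. Fragile: it must stay standing there.
- paint_pot: White paint pot with black lid, 54 mm across, 90 mm high, standing beside the rail; origin under its centre. Leave alone.
- brush_mug: White mug, 72 mm across, 80 mm high, beside the rail; origin under its centre. Leave alone.
- bird: Small glazed bird figure, about 70 mm long and 60 mm high, beside the rail; origin under its centre. Leave alone.
Not all that is in view belongs to the job. Leave any green, orange or red look-alike of the part that bears jar_center alone.

How it is judged:
On the way, in this order (a step that is already met when the one before it is completed fails the run):
1. the carriage has broken free (it has travelled at least 20 mm) (x of carriage in the frame of rail above -0.195 m), for 0.1 s.
2. the carriage presses on the end stop inside the hood (contact force between carriage and hood above 0.5 N), for 0.2 s.
At the end, for the whole second after the job is handed in: The carriage is at rest inside the hood, still touching the end stop (at least 0.3 N between them), with the jar standing upright on it and the robot clear (contact force between carriage and hood above 0.3 N and x of carriage in the frame of rail above -0.1 m and linear speed of carriage below 0.01 m/s and angle between jar_center's own z axis and vertical below 0.1 rad and z of jar_center in the frame of carriage above 0.085 m and distance between jar_center and push_face below 0.22 m).
It fails at once if the end stop is pressed with more than 12 N (contact force between carriage and hood above 12 N).
It fails at once if the jar is tipped by more than 0.35 rad (angle between jar_center's own z axis and vertical above 0.35 rad).
It fails at once if a thing beside the rail is moved by more than 25 mm (distance of any of paint_pot, brush_mug, bird from where it was at the start of the episode above 0.025 m).
It also fails if it takes over 43 s, if anything falls off the work surface, if the arm or the gripper's body presses on something with over 40 N, if the wrist force passes 120 N, or if a joint passes its speed limit or range.

## Robot

A 6-joint arm with a two-finger parallel gripper is mounted at the origin on the work surface. World frame = base frame: x ahead of the robot, y to its left, z up, the work surface at z = 0. Lengths are in m, angles in rad, forces in N, time in s.
With the tool pointing down it reaches from about 0.375 to 0.975 m from the base axis. Payload 3.8 kg.
Tool frame: the origin (TCP) lies midway between the tips of the shut fingers; the grasp point (between the pads) lies 19 mm behind it; x points along the fingers, z is the direction in which the jaws open and shut, and the axes are right-handed (so a half turn about x gives the same grasp; the last joint's range is limited). The gripper opens to 85 mm and grips with 20 to 120 N. Pads are 22 mm wide; open, the fingers measure 114 mm over their backs; the gripper's body (76 mm by 85 mm) begins 54 mm behind the grasp point. The pads swing forward as they close: fully open they stand 13 mm farther back than shut.
Start: joints at [-1.156, 0.264, 1.604, -0, 1.274, -0.037], TCP at [0.295, -0.607, 0.231] pointing down, gripper open.
Joint ranges: [-2.63, 2.63], [-0.94, 2.18], [0.31, 2.57], [-1.31, 4.45], [0, 2.66], [-2.55, 2.55]. Speed limits (rad/s): [2.57, 2.57, 3.14, 3.14, 3.14, 3.14].

## Interface

Orientations are given as a rotation vector (axis times angle).
In Python, from workcell import * gives the robot as it stands. The module is installed in compiled form; this text tells all that it offers.
- The arm moves only by the tool carry_out, never from a script. Its arguments are lists of equal length, an entry for each row: "offset": the shift along the tool's x, y, z in cm, a list of three; "delta_rot": the turn, a rotation vector about the tool's x, y, z in degrees, a list of three. A call has exactly 5 rows; each row shifts and turns the commanded pose from where the row before left it, along the tool's axes as they then stand; what a row does not reach is not made up. A row lasts 1/12 s, in which the tool goes at most 41.7 mm and 7.16 degrees, less where a joint would pass 70% of its speed; a pose out of reach is approached as far as the arm can. A call is refused whole if a number of a shift passes 4.17 or a number of a turn 7.16, either way. A call with a gripper value outside its range is refused whole. "fingers" is the opening, from -1 (shut) to 1 (fully open), set as the call begins (left out, the last holds). The fingers move at their own pace and stop on an object; "newtons" is the grip in N (left out, the last holds). Time passes only in rows, so rows that do not move let the fingers close, or fill a call up. It gives the time, the measured TCP pose, the force and the opening at its end, in the units of the state.
- read_state(): the state, without advancing time (a new reading comes with each control period).
- read_camera(name): name is "scene" or "top" or "wrist"; returns (picture, depth): 420x560x3 uint8, red, green, blue; 420x560 float32, m along the optical axis (not along the pixel's ray), 0 where there is no reading.
- get_calibration(name): a dict with "fx", "fy", "cx", "cy" (pixels), "R" (3x3) and "t" (3): a world point X has camera coordinates R X + t; the wrist camera has in their place "mount" (4x4, takes a point from camera to tool coordinates, whose origin is the TCP and whose axes are the tool frame's). Camera axes: x right, y down, z forward; pixel columns grow to the right and rows downward; lengths in m; the calibration is good to about 2 mm. The wrist camera is an equidistant fisheye: a pixel r from the principal point sees the ray r / f radians off the axis. A picture is of the moment at which its call begins: read the wrist's pose just before it. get_calibration takes no time and is no camera call.
- finish_job(): hands the job in, once; it reports no verdict.
The state is a dict: "time": time; "q": joint angles; "joint_vel": joint speeds; "joint_torque": joint torques, N m; "tool_pos": TCP position; "tcp_rot": TCP orientation; "wrist_force": force on the tool from outside, world axes, zero at the start; "torque": the same for the moment, N m; "width": opening from 0.0 (shut) to 1.0 (fully open).
Only numpy, scipy, OpenCV 4.12 (cv2) and the standard library are available. Lean on these libraries where they do the work, as an engineer would, in place of code of your own. Each camera call takes 0.05 s, during which the arm holds its last target. There are 200 camera calls.

## Working session

There is one attempt and no reset: what is moved stays moved. The work goes in short steps, Python scripts to look and compute and a tool call to move; the robot and the scene stay as the last step left them, time stands still between calls to the robot, and variables do not carry over. Pictures are saved under pics/ and viewed, about 8 in all and at most 12, crops included, and the job is handed in when it is done.

Besides the shell and the picture viewer there is one more tool, called after "Call:" as name(argument=value, ...) on one line, values as JSON. carry_out: Moves the arm, as the interface text tells. Its arguments: {"type":"object","properties":{"offset":{"type":"array"},"delta_rot":{"type":"array"},"fingers":{"type":"number"},"newtons":{"type":"number"}},"required":["offset","delta_rot"]}

```bash
mkdir -p pics
cat > h.py <<'E'
from workcell import *
import numpy as np, cv2
def cam(n,save=None):
    p,d=read_camera(n)
    if save: cv2.imwrite('pics/'+save,p[:,:,::-1])
    return p,d
def world(n,d):
    c=get_calibration(n); R=np.array(c['R']);t=np.array(c['t'])
    v,u=np.mgrid[:d.shape[0],:d.shape[1]]
    P=np.dstack([(u-c['cx'])/c['fx']*d,(v-c['cy'])/c['fy']*d,d])
    return (P-t)@R
E
python3 - <<'E'
from h import *
for n in('top','scene'):
    p,d=cam(n,n+'.png'); np.savez('pics/'+n,p=p,w=world(n,d),d=d)
s=read_state();print(s)
c=get_calibration('top');print(c)
E
```

```text
{'time': 0.1, 'q': array([-1.15590924e+00,  2.64726776e-01,  1.60523006e+00, -1.24918368e-05,
        1.27368040e+00, -3.69121636e-02]), 'joint_vel': array([ 3.40945409e-05, -1.68558654e-03, -3.71208906e-03,  8.47113908e-06,
        2.34235454e-04, -1.35572787e-03]), 'joint_torque': array([ 9.67207711e-05, -5.16707432e+01, -3.68590772e+01, -1.27748676e-04,
        6.36379104e-03,  8.79188093e-06]), 'tool_pos': array([ 0.29442009, -0.60668398,  0.2300575 ]), 'tcp_rot': array([ 0.87144561,  1.39143481, -0.8695783 ]), 'wrist_force': array([-0.06638118,  0.32114876, -0.57085766]), 'torque': array([ 0.03240946, -0.01456293, -0.0226632 ]), 'width': 1.0011749392675955}
{'fx': 412.559861141447, 'fy': 412.559861141447, 'cx': 283.2110359871614, 'cy': 204.74038284590006, 'R': array([[ 0.14701253, -0.98912545, -0.00426166],
       [-0.9620182 , -0.14197904, -0.2331586 ],
       [ 0.23001804,  0.03837703, -0.97242938]]), 't': array([-0.10017284,  0.62656794,  0.63093706])}
```

View pics/top.png

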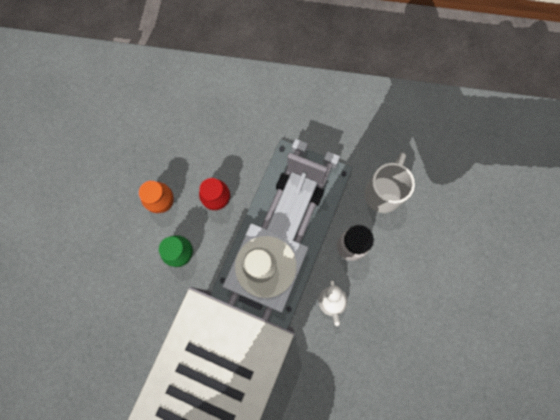

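View pics/scene.png

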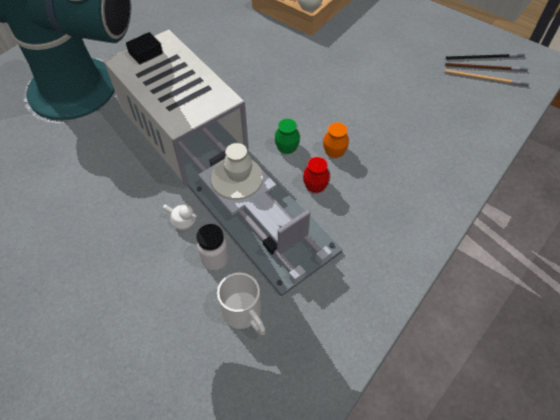

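Top view: the push plate is at about (307,168), the white clay jar on the bat at (258,265), and the hood mouth edge runs (192,292)–(293,330). The mug is at (393,185), the pot at (357,240) and the bird at (333,300). Things that could be mistaken for the jar: green (175,251), orange (156,197), red (213,193). I choose the white one on the only carriage.

Run:
```python
from h import *
z=np.load('pics/top.npz');w=z['w']
g=lambda u,v:print((u,v),w[v,u].round(3))
for q in[(307,160),(300,160),(258,260),(282,140),(349,172),(335,158),(299,146),(197,294),(290,330),(390,200),(357,238),(333,300)]:g(*q)
# bed plate pts (z~.012), plate top pts, hood top
W=w.reshape(-1,3)
U=np.tile(np.arange(560),420);V=np.repeat(np.arange(420),560)
m=(W[:,2]>.100)&(W[:,2]<.122)&(V<200)&(U>270)&(U<345); P=W[m];print('plate',len(P),P.mean(0),P.min(0),P.max(0))
x=P[:,:2]-P[:,:2].mean(0);print(np.linalg.svd(x,full_matrices=0)[1:],)
r=cv2.minAreaRect((P[:,:2]*1000).astype(np.float32));print(r,cv2.boxPoints(r))
m=(W[:,2]>.148)&(W[:,2]<.163)&(V>280)&(U<300);P=W[m];r=cv2.minAreaRect((P[:,:2]*1000).astype(np.float32));print('hood',r,cv2.boxPoints(r))
m=(W[:,2]>.008)&(W[:,2]<.018)&(V>130)&(V<330)&(U>200)&(U<355);P=W[m];r=cv2.minAreaRect((P[:,:2]*1000).astype(np.float32));print('bed',r,cv2.boxPoints(r))
p=z['p'];cv2.imwrite('pics/c.png',cv2.resize(p[[*range(120,340)]][:,180:430][:,:,::-1],None,fx=2.6,fy=2.6,interpolation=2))
```

```text
(307, 160) [ 0.705 -0.037  0.115]
(300, 160) [ 0.704 -0.025  0.115]
(258, 260) [0.531 0.016 0.123]
(282, 140) [0.777 0.016 0.011]
(349, 172) [ 0.731 -0.119  0.011]
(335, 158) [ 0.744 -0.087  0.039]
(299, 146) [ 0.759 -0.018  0.038]
(197, 294) [0.467 0.093 0.154]
(290, 330) [ 0.437 -0.047  0.139]
(390, 200) [ 0.667 -0.185  0.082]
(357, 238) [ 0.593 -0.136  0.087]
(333, 300) [ 0.49  -0.113  0.053]
plate 327 [ 0.70164834 -0.03753866  0.11190516] [ 0.69063467 -0.07128323  0.10014362] [ 0.71489848 -0.0039918   0.11719934]
(array([0.35679955, 0.05431483]), array([[ 0.24748535,  0.96889163],
       [ 0.96889163, -0.24748535]]))
((702.994873046875, -37.459625244140625), (69.22055053710938, 11.124704360961914), 74.06077575683594) [[688.1418    -69.21174  ]
 [698.8388    -72.26678  ]
 [717.84796    -5.707512 ]
 [707.15094    -2.6524734]]
hood ((363.79412841796875, 49.95603561401367), (164.46034240722656, 190.10682678222656), 75.47571563720703) [[251.15598   -5.807701]
 [435.18723  -53.48465 ]
 [476.43228  105.71977 ]
 [292.40103  153.39673 ]]
bed ((605.2327270507812, -18.94475555419922), (240.86500549316406, 346.46746826171875), 89.15652465820312) [[ 430.24487  -136.81406 ]
 [ 776.6748   -141.91437 ]
 [ 780.2206     98.924545]
 [ 433.79065   104.02486 ]]
```

View pics/c.png

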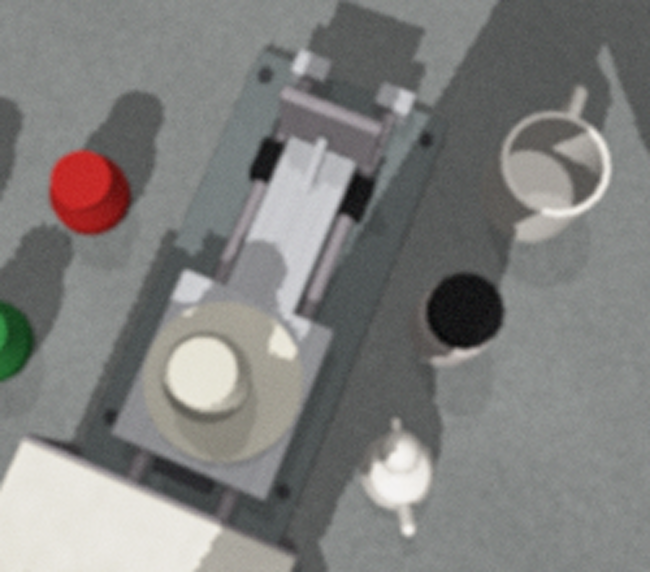

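The crop confirms it: the jar stands on the bat of the only carriage, and the plate's rear face looks away from the hood. Next I work out the moves.

```bash
cat >> h.py <<'E'
from scipy.spatial.transform import Rotation as Ro
d=np.array([-.9688,.249,0]);F=np.array([.709,-.039,.065])
def rep(T=None):
    s=read_state();R=Ro.from_rotvec(s['tcp_rot']).as_matrix();p=s['tool_pos']
    print('t',round(s['time'],2),'tcp',p.round(4),'along',round((p-F)@d*1000,1),'lat',round(((p-F)@[-d[1],d[0],0])*1000,1),'Fd',round(s['wrist_force']@d,2),'F',s['wrist_force'].round(2),'w',round(s['width'],2))
    print(R.round(3))
    for y in(d,-d):
        Rt=np.c_[[0,0,-1],y,np.cross([0,0,-1],y)]
        print('turn tool deg',np.rad2deg(Ro.from_matrix(R.T@Rt).as_rotvec()).round(2))
    if T is not None: print('shift tool cm',(R.T@(T-p)*100).round(2),'after +d turn',((np.c_[[0,0,-1],d,np.cross([0,0,-1],d)]).T@(T-p)*100).round(2))
E
python3 -c "
from h import *
T=F-.035*d;T[2]=.2;rep(T)"
```

```text
t 0.1 tcp [ 0.2944 -0.6067  0.2301] along 260.3 lat 653.2 Fd 0.14 F [-0.07  0.32 -0.57] w 1.0
[[-0.001  0.9    0.437]
 [ 0.002  0.437 -0.9  ]
 [-1.     0.    -0.002]]
turn tool deg [-1.397e+02 -5.000e-02 -1.400e-01]
turn tool deg [ 4.03e+01 -1.10e-01  4.00e-02]
shift tool cm [  3.07  64.75 -30.7 ] after +d turn [  3.01 -29.53  65.32]
```

Call:
carry_out(offset=[[0,0,0],[0,0,0],[0,0,0],[0,0,0],[0,0,0]], delta_rot=[[7,0,0],[7,0,0],[7,0,0],[7,0,0],[7,0,0]], fingers=-1)

```text
time: 0.52
tool_pos: [0.2945, -0.6068, 0.2304]
tcp_rot: [1.33, 1.128, -1.33]
wrist_force: [0.0, -0.2, -0.3]
width: 0.297
```

Call:
carry_out(offset=[[0,0,0],[0,1.0,-2],[0,1.7,-3.7],[0,1.7,-3.7],[0,1.7,-3.7]], delta_rot=[[5.3,0,0],[0,0,0],[0,0,0],[0,0,0],[0,0,0]])

```text
time: 0.93
tool_pos: [0.3865, -0.4943, 0.2305]
tcp_rot: [1.394, 1.08, -1.393]
wrist_force: [0.9, 0.5, 0.3]
width: -0.005
```

Call:
carry_out(offset=[[0,1.7,-3.7],[0,1.7,-3.7],[0,1.7,-3.7],[0,1.7,-3.7],[0,1.7,-3.7]], delta_rot=[[0,0,0],[0,0,0],[0,0,0],[0,0,0],[0,0,0]])

```text
time: 1.35
tool_pos: [0.5154, -0.3356, 0.2308]
tcp_rot: [1.392, 1.08, -1.393]
wrist_force: [0.0, -0.8, 0.6]
width: -0.001
```

Call:
carry_out(offset=[[0,1.7,-3.7],[0,1.7,-3.7],[0,1.7,-3.7],[0,1.7,-3.7],[0,1.7,-3.7]], delta_rot=[[0,0,0],[0,0,0],[0,0,0],[0,0,0],[0,0,0]])

```text
time: 1.77
tool_pos: [0.6437, -0.1776, 0.2307]
tcp_rot: [1.392, 1.08, -1.393]
wrist_force: [-0.5, 0.0, -0.9]
width: 0.001
```

Call:
carry_out(offset=[[0,1.7,-3.7],[0,1.7,-3.7],[0,1.5,-3],[0,0,0],[0,0,0]], delta_rot=[[0,0,0],[0,0,0],[0,0,0],[0,0,0],[0,0,0]])

```text
time: 2.18
tool_pos: [0.7169, -0.0889, 0.23]
tcp_rot: [1.389, 1.083, -1.391]
wrist_force: [-0.0, 0.2, -0.1]
width: -0.0
```

```bash
python3 -c "
from h import *
T=F-.035*d;rep(T)
cam('top','t2.png')"
```

```text
t 2.18 tcp [ 0.7169 -0.0889  0.23  ] along -20.1 lat 46.4 Fd 0.06 F [-0.01  0.22 -0.08] w -0.0
[[-0.002  0.969 -0.246]
 [ 0.    -0.246 -0.969]
 [-1.    -0.002  0.   ]]
turn tool deg [-1.7981e+02 -1.6000e-01  3.0000e-02]
turn tool deg [0.19 0.02 0.1 ]
shift tool cm [16.49  1.53 -4.64] after +d turn [16.5  -1.49  4.64]
```

Call:
carry_out(offset=[[0,0.5,-1.6],[0,0.5,-1.6],[0,0.5,-1.4],[3,0,0],[3,0,0]], delta_rot=[[0,0,0],[0,0,0],[0,0,0],[0,0,0],[0,0,0]])

```text
time: 2.65
tool_pos: [0.7458, -0.0491, 0.1746]
tcp_rot: [1.396, 1.075, -1.385]
wrist_force: [0.1, -0.1, -0.4]
width: -0.003
```

Call:
carry_out(offset=[[3,0,0],[3,0,0],[1,0,0],[0,0,0],[0,0,0]], delta_rot=[[0,0,0],[0,0,0],[0,0,0],[0,0,0],[0,0,0]])

```text
time: 3.07
tool_pos: [0.7426, -0.05, 0.1013]
tcp_rot: [1.392, 1.08, -1.393]
wrist_force: [-0.0, 0.4, 0.8]
width: -0.003
```

```bash
python3 -c "
from h import *
T=F-.035*d;rep(T)
a,_=cam('scene');cv2.imwrite('pics/s2.png',cv2.resize(a[130:330,150:400,::-1],None,fx=3,fy=3,interpolation=2))"
```

```text
t 3.07 tcp [ 0.7426 -0.05    0.1013] along -35.3 lat 2.3 Fd 0.13 F [-0.04  0.36  0.85] w -0.0
[[-0.001  0.969 -0.249]
 [ 0.    -0.249 -0.969]
 [-1.    -0.001  0.   ]]
turn tool deg [ 1.8e+02  5.0e-02 -0.0e+00]
turn tool deg [-0.    0.    0.03]
shift tool cm [ 3.63 -0.03 -0.23] after +d turn [3.63 0.03 0.23]
```

View pics/s2.png

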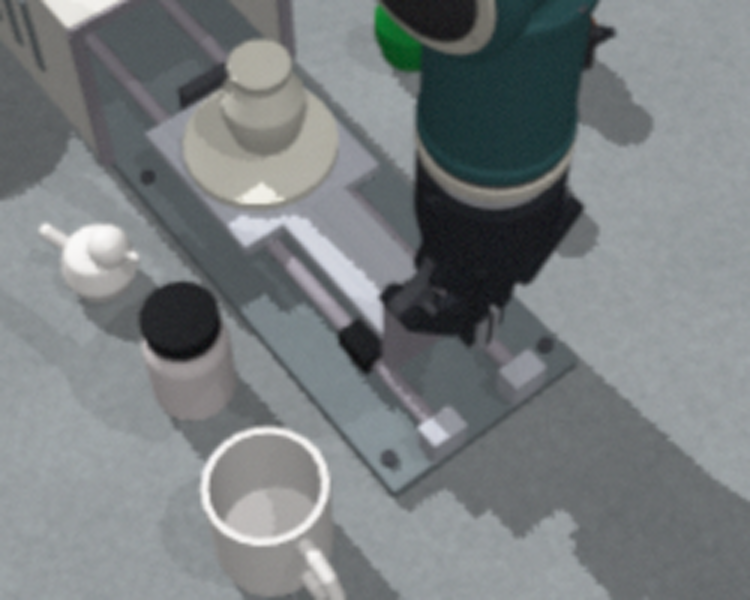

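The crop shows the closed fingers (around (460,310)) hanging behind the push plate at (410,330), centred between the end blocks. I'll go down and approach.

Call:
carry_out(offset=[[1,0,-0.1],[1,0,-0.1],[1,0,0],[0,-0.5,0],[0,-0.5,0]], delta_rot=[[0,0,0],[0,0,0],[0,0,0],[0,0,0],[0,0,0]])

```text
time: 3.53
tool_pos: [0.7319, -0.0456, 0.0697]
tcp_rot: [1.391, 1.081, -1.394]
wrist_force: [-0.4, 0.8, 0.3]
width: -0.001
```

Call:
carry_out(offset=[[0,-0.2,0],[0,-0.2,0],[0,-0.1,0],[0,-0.1,0],[0,-0.1,0]], delta_rot=[[0,0,0],[0,0,0],[0,0,0],[0,0,0],[0,0,0]])

```text
time: 3.95
tool_pos: [0.7268, -0.044, 0.0719]
tcp_rot: [1.393, 1.079, -1.391]
wrist_force: [0.1, 0.8, -0.4]
width: 0.001
```

Call:
carry_out(offset=[[0,-0.08,0],[0,-0.08,0],[0,-0.08,0],[0,-0.08,0],[0,-0.08,0]], delta_rot=[[0,0,0],[0,0,0],[0,0,0],[0,0,0],[0,0,0]])

```text
time: 4.37
tool_pos: [0.7226, -0.043, 0.0712]
tcp_rot: [1.392, 1.08, -1.392]
wrist_force: [0.9, -0.1, 0.7]
width: -0.001
```

```bash
python3 -c "
from h import *
rep()"
```

```text
t 4.37 tcp [ 0.7226 -0.043   0.0712] along -14.1 lat 0.5 Fd -0.92 F [ 0.92 -0.1   0.73] w -0.0
[[-0.     0.969 -0.249]
 [ 0.    -0.249 -0.969]
 [-1.    -0.     0.   ]]
turn tool deg [180.   0.  -0.]
turn tool deg [-0.  0.  0.]
```

Call:
carry_out(offset=[[0,-0.06,0],[0,-0.06,0],[0,-0.06,0],[0,-0.06,0],[0,-0.06,0]], delta_rot=[[0,0,0],[0,0,0],[0,0,0],[0,0,0],[0,0,0]])

```text
time: 4.78
tool_pos: [0.7202, -0.0424, 0.0714]
tcp_rot: [1.393, 1.078, -1.391]
wrist_force: [1.8, -0.6, -1.2]
width: 0.0
```

Call:
carry_out(offset=[[0,-0.06,0],[0,-0.06,0],[0,-0.06,0],[0,-0.06,0],[0,-0.06,0]], delta_rot=[[0,0,0],[0,0,0],[0,0,0],[0,0,0],[0,0,0]])

```text
time: 5.2
tool_pos: [0.718, -0.0418, 0.0716]
tcp_rot: [1.393, 1.077, -1.39]
wrist_force: [6.0, -0.9, -2.6]
width: -0.001
```

Call:
carry_out(offset=[[0,-0.06,0],[0,-0.06,0],[0,-0.06,0],[0,-0.06,0],[0,-0.06,0]], delta_rot=[[0,0,0],[0,0,0],[0,0,0],[0,0,0],[0,0,0]])

```text
time: 5.62
tool_pos: [0.7171, -0.0416, 0.072]
tcp_rot: [1.395, 1.074, -1.387]
wrist_force: [10.7, -3.2, -4.5]
width: 0.0
```

Call:
carry_out(offset=[[0,-0.04,0],[0,-0.04,0],[0,-0.04,0],[0,-0.04,0],[0,-0.04,0]], delta_rot=[[0,0,0],[0,0,0],[0,0,0],[0,0,0],[0,0,0]])

```text
time: 6.03
tool_pos: [0.7142, -0.0409, 0.0719]
tcp_rot: [1.394, 1.076, -1.388]
wrist_force: [6.9, -2.3, -3.5]
width: -0.001
```

Call:
carry_out(offset=[[0,-0.04,0],[0,-0.04,0],[0,-0.04,0],[0,-0.04,0],[0,-0.04,0]], delta_rot=[[0,0,0],[0,0,0],[0,0,0],[0,0,0],[0,0,0]])

```text
time: 6.45
tool_pos: [0.7112, -0.0401, 0.0718]
tcp_rot: [1.393, 1.077, -1.39]
wrist_force: [4.2, -1.4, -0.9]
width: 0.0
```

Call:
carry_out(offset=[[0,-0.04,0],[0,-0.04,0],[0,-0.04,0],[0,-0.04,0],[0,-0.04,0]], delta_rot=[[0,0,0],[0,0,0],[0,0,0],[0,0,0],[0,0,0]])

```text
time: 6.87
tool_pos: [0.7076, -0.0391, 0.0714]
tcp_rot: [1.392, 1.08, -1.393]
wrist_force: [1.2, 0.1, 0.9]
width: -0.002
```

```bash
cat >> h.py <<'E'
def plate():
    p,dd=cam('top');w=world('top',dd);q=(w-F)
    L=q@np.array([-d[1],d[0],0]);A=q@d
    m=(w[...,2]>.105)&(w[...,2]<.122)&(abs(L)<.036)&(abs(L)>.022)&(A>-.02)&(A<.2)
    j=(w[...,2]>.118)&(w[...,2]<.135)&(abs(L)<.025)&(A>.1)&(A<.4)
    print('plate',m.sum(),np.percentile(A[m],[5,50,95])*1000 if m.any() else '','jar',j.sum(),np.median(A[j])*1000 if j.any() else '')
E
python3 -c "
from h import *
rep();plate()
z=np.load('pics/top.npz');w=z['w'];q=w-F;L=q@np.array([-d[1],d[0],0]);A=q@d
m=(w[...,2]>.105)&(w[...,2]<.122)&(abs(L)<.036)&(abs(L)>.022)&(A>-.02)&(A<.2);print(np.percentile(A[m],[5,50,95])*1000)
j=(w[...,2]>.118)&(w[...,2]<.135)&(abs(L)<.025)&(A>.1)&(A<.4);print(j.sum(),np.median(A[j])*1000)
"
```

```text
t 6.87 tcp [ 0.7076 -0.0391  0.0714] along 1.3 lat 0.5 Fd -1.11 F [1.18 0.13 0.89] w -0.0
[[-0.001  0.969 -0.249]
 [ 0.    -0.249 -0.969]
 [-1.    -0.001  0.   ]]
turn tool deg [-1.8e+02 -9.0e-02  0.0e+00]
turn tool deg [0.   0.   0.05]
plate 0  jar 0 
[ 2.03332644  7.51534273 10.74903443]
533 189.84533524574778
```

```bash
cat >> h.py <<'E'
def scene(w=None):
    if w is None:
        p,dd=cam('scene');w=world('scene',dd)
    q=(w-F);L=q@np.array([-d[1],d[0],0]);A=q@d;Z=w[...,2]
    j=(Z>.120)&(Z<.132)&(abs(L)<.03)&(A>.12)&(A<.4)
    b=(Z>.05)&(Z<.062)&(abs(L)<.056)&(A>.08)&(A<.4)
    print('jar',j.sum(),A[j].mean()*1000 if j.any() else '','bat',b.sum(),np.percentile(A[b],[1,50,99])*1000 if b.any() else '')
E
python3 -c "
from h import *
scene(np.load('pics/scene.npz')['w']);scene()
"
```

```text
jar 302 191.01942325743636 bat 1538 [ 87.42459263 170.98991737 256.22509867]
jar 295 204.21771716263055 bat 1543 [ 88.26909364 183.97211256 270.26337947]
```

Call:
carry_out(offset=[[0,-0.06,0],[0,-0.08,0],[0,-0.1,0],[0,-0.1,0],[0,-0.1,0]], delta_rot=[[0,0,0],[0,0,0],[0,0,0],[0,0,0],[0,0,0]])

```text
time: 7.38
tool_pos: [0.7032, -0.0381, 0.0709]
tcp_rot: [1.392, 1.08, -1.393]
wrist_force: [-0.6, 0.5, 0.1]
width: 0.001
```

Call:
carry_out(offset=[[0,-0.1,0],[0,-0.1,0],[0,-0.1,0],[0,-0.1,0],[0,-0.1,0]], delta_rot=[[0,0,0],[0,0,0],[0,0,0],[0,0,0],[0,0,0]])

```text
time: 7.8
tool_pos: [0.6998, -0.0372, 0.0715]
tcp_rot: [1.393, 1.078, -1.39]
wrist_force: [1.8, -0.3, -1.6]
width: 0.005
```

```bash
python3 -c "
from h import *
rep();scene()
"
```

```text
t 7.8 tcp [ 0.6998 -0.0372  0.0715] along 9.3 lat 0.5 Fd -1.84 F [ 1.82 -0.31 -1.58] w 0.01
[[ 0.002  0.969 -0.249]
 [-0.    -0.249 -0.969]
 [-1.     0.002 -0.   ]]
turn tool deg [ 1.8e+02 -2.0e-01  1.0e-02]
turn tool deg [-0.   -0.01 -0.13]
jar 294 212.0763415599474 bat 1559 [ 95.57261536 191.5221769  278.19440584]
```

Call:
carry_out(offset=[[0,-0.15,0],[0,-0.2,0],[0,-0.25,0],[0,-0.25,0],[0,-0.25,0]], delta_rot=[[0,0,0],[0,0,0],[0,0,0],[0,0,0],[0,0,0]])

```text
time: 8.27
tool_pos: [0.6883, -0.0342, 0.0716]
tcp_rot: [1.392, 1.079, -1.392]
wrist_force: [3.0, -0.7, 0.1]
width: -0.002
```

Call:
carry_out(offset=[[0,-0.25,0],[0,-0.25,0],[0,-0.25,0],[0,-0.25,0],[0,-0.25,0]], delta_rot=[[0,0,0],[0,0,0],[0,0,0],[0,0,0],[0,0,0]])

```text
time: 8.68
tool_pos: [0.6762, -0.0311, 0.0715]
tcp_rot: [1.392, 1.079, -1.392]
wrist_force: [2.9, -1.0, 1.1]
width: 0.001
```

Call:
carry_out(offset=[[0,-0.25,0],[0,-0.25,0],[0,-0.25,0],[0,-0.25,0],[0,-0.25,0]], delta_rot=[[0,0,0],[0,0,0],[0,0,0],[0,0,0],[0,0,0]])

```text
time: 9.1
tool_pos: [0.6639, -0.0279, 0.0713]
tcp_rot: [1.392, 1.079, -1.392]
wrist_force: [2.3, -1.0, 1.6]
width: 0.002
```

Call:
carry_out(offset=[[0,-0.25,0],[0,-0.25,0],[0,-0.25,0],[0,-0.2,0],[0,-0.15,0]], delta_rot=[[0,0,0],[0,0,0],[0,0,0],[0,0,0],[0,0,0]])

```text
time: 9.52
tool_pos: [0.6531, -0.0251, 0.0712]
tcp_rot: [1.392, 1.08, -1.392]
wrist_force: [4.0, -0.4, 1.4]
width: -0.001
```

```bash
python3 -c "
from h import *
rep();scene()
"
```

```text
t 9.52 tcp [ 0.6531 -0.0251  0.0712] along 57.6 lat 0.5 Fd -3.94 F [ 3.97 -0.39  1.39] w -0.0
[[-0.     0.969 -0.249]
 [ 0.    -0.249 -0.969]
 [-1.    -0.    -0.   ]]
turn tool deg [-1.8e+02 -2.0e-02 -0.0e+00]
turn tool deg [ 0.   -0.    0.01]
jar 277 259.7825391152239 bat 1443 [145.78979499 238.99425941 325.62276545]
```

Call:
carry_out(offset=[[0,-0.2,0],[0,-0.25,0],[0,-0.25,0],[0,-0.25,0],[0,-0.25,0]], delta_rot=[[0,0,0],[0,0,0],[0,0,0],[0,0,0],[0,0,0]])

```text
time: 9.98
tool_pos: [0.6414, -0.0222, 0.0711]
tcp_rot: [1.392, 1.08, -1.392]
wrist_force: [3.2, 0.2, -0.1]
width: 0.001
```

Call:
carry_out(offset=[[0,-0.25,0],[0,-0.25,0],[0,-0.25,0],[0,-0.25,0],[0,-0.25,0]], delta_rot=[[0,0,0],[0,0,0],[0,0,0],[0,0,0],[0,0,0]])

```text
time: 10.4
tool_pos: [0.6294, -0.0191, 0.0711]
tcp_rot: [1.392, 1.08, -1.392]
wrist_force: [3.4, -0.0, -0.3]
width: 0.001
```

Call:
carry_out(offset=[[0,-0.25,0],[0,-0.2,0],[0,-0.2,0],[0,-0.15,0],[0,-0.1,0]], delta_rot=[[0,0,0],[0,0,0],[0,0,0],[0,0,0],[0,0,0]])

```text
time: 10.82
tool_pos: [0.6207, -0.0168, 0.0712]
tcp_rot: [1.392, 1.08, -1.392]
wrist_force: [2.7, -0.1, -0.9]
width: -0.001
```

Call:
carry_out(offset=[[0,-0.1,0],[0,-0.08,0],[0,-0.06,0],[0,-0.06,0],[0,-0.06,0]], delta_rot=[[0,0,0],[0,0,0],[0,0,0],[0,0,0],[0,0,0]])

```text
time: 11.23
tool_pos: [0.6175, -0.0161, 0.0712]
tcp_rot: [1.392, 1.08, -1.392]
wrist_force: [3.0, -0.2, -1.6]
width: 0.001
```

```bash
python3 -c "
from h import *
rep();scene()
"
```

```text
t 11.23 tcp [ 0.6175 -0.0161  0.0712] along 94.4 lat 0.6 Fd -2.99 F [ 3.03 -0.21 -1.65] w 0.0
[[-0.     0.969 -0.249]
 [-0.    -0.249 -0.969]
 [-1.    -0.     0.   ]]
turn tool deg [180.   0.  -0.]
turn tool deg [-0.  0.  0.]
jar 31 280.56302085120524 bat 1329 [109.49697353 270.81302424 338.42226793]
```

Call:
carry_out(offset=[[0,-0.1,0],[0,-0.1,0],[0,-0.1,0],[0,-0.08,0],[0,-0.06,0]], delta_rot=[[0,0,0],[0,0,0],[0,0,0],[0,0,0],[0,0,0]])

```text
time: 11.7
tool_pos: [0.6131, -0.0149, 0.0713]
tcp_rot: [1.392, 1.08, -1.392]
wrist_force: [3.1, -0.9, -1.2]
width: 0.003
```

Call:
carry_out(offset=[[0,-0.06,0],[0,-0.06,0],[0,-0.06,0],[0,-0.06,0],[0,-0.06,0]], delta_rot=[[0,0,0],[0,0,0],[0,0,0],[0,0,0],[0,0,0]])

```text
time: 12.12
tool_pos: [0.6103, -0.0142, 0.0713]
tcp_rot: [1.392, 1.079, -1.392]
wrist_force: [2.5, -1.1, -0.2]
width: -0.0
```

Call:
carry_out(offset=[[0,-0.06,0],[0,-0.06,0],[0,-0.06,0],[0,-0.06,0],[0,-0.06,0]], delta_rot=[[0,0,0],[0,0,0],[0,0,0],[0,0,0],[0,0,0]])

```text
time: 12.53
tool_pos: [0.6074, -0.0135, 0.0713]
tcp_rot: [1.392, 1.079, -1.392]
wrist_force: [2.3, -1.0, -1.3]
width: 0.002
```

Call:
carry_out(offset=[[0,-0.06,0],[0,-0.06,0],[0,-0.06,0],[0,-0.06,0],[0,-0.06,0]], delta_rot=[[0,0,0],[0,0,0],[0,0,0],[0,0,0],[0,0,0]])

```text
time: 12.95
tool_pos: [0.6045, -0.0127, 0.0713]
tcp_rot: [1.392, 1.08, -1.392]
wrist_force: [3.2, -1.9, -1.0]
width: 0.001
```

Call:
carry_out(offset=[[0,-0.06,0],[0,-0.06,0],[0,-0.06,0],[0,-0.06,0],[0,-0.06,0]], delta_rot=[[0,0,0],[0,0,0],[0,0,0],[0,0,0],[0,0,0]])

```text
time: 13.37
tool_pos: [0.6016, -0.0119, 0.0713]
tcp_rot: [1.392, 1.08, -1.392]
wrist_force: [2.1, -1.4, -0.3]
width: 0.002
```

Call:
carry_out(offset=[[0,-0.06,0],[0,-0.06,0],[0,-0.06,0],[0,-0.06,0],[0,-0.06,0]], delta_rot=[[0,0,0],[0,0,0],[0,0,0],[0,0,0],[0,0,0]])

```text
time: 13.78
tool_pos: [0.5998, -0.0114, 0.0715]
tcp_rot: [1.393, 1.078, -1.39]
wrist_force: [6.7, -1.8, -3.2]
width: 0.001
```

Call:
carry_out(offset=[[0,0,0],[0,0,0],[0,0,0],[0,0,0],[0,0,0]], delta_rot=[[0,0,0],[0,0,0],[0,0,0],[0,0,0],[0,0,0]])

```text
time: 14.2
tool_pos: [0.5998, -0.0114, 0.0715]
tcp_rot: [1.393, 1.078, -1.39]
wrist_force: [5.3, -2.2, -3.3]
width: -0.001
```

Call:
carry_out(offset=[[0,-0.05,0],[0,-0.05,0],[0,0,0],[0,0,0],[0,0,0]], delta_rot=[[0,0,0],[0,0,0],[0,0,0],[0,0,0],[0,0,0]])

```text
time: 14.62
tool_pos: [0.5994, -0.0111, 0.0717]
tcp_rot: [1.394, 1.077, -1.389]
wrist_force: [6.8, -1.8, -2.7]
width: -0.001
```

The force rises with compression, at about 2.5 N/mm, so this is the stop, with about 4 N of rubber load. I'll back off gently and then lift clear.

Call:
carry_out(offset=[[0,0.05,0],[0,0.05,0],[0,0.1,0],[0,0.1,0],[0,0.1,0]], delta_rot=[[0,0,0],[0,0,0],[0,0,0],[0,0,0],[0,0,0]])

```text
time: 15.03
tool_pos: [0.6006, -0.0116, 0.0709]
tcp_rot: [1.391, 1.082, -1.394]
wrist_force: [0.2, 0.2, -0.5]
width: -0.002
```

Call:
carry_out(offset=[[0,0.3,0],[0,0.8,0],[0,1,0],[0,1,0],[0,0.5,0]], delta_rot=[[0,0,0],[0,0,0],[0,0,0],[0,0,0],[0,0,0]])

```text
time: 15.45
tool_pos: [0.6386, -0.0214, 0.0715]
tcp_rot: [1.393, 1.078, -1.391]
wrist_force: [0.2, -0.8, 0.1]
width: 0.001
```

Call:
carry_out(offset=[[0,1,0],[-2,1,0],[-3,1,0],[-3,2,0],[-2,2,0]], delta_rot=[[0,0,0],[0,0,0],[0,0,0],[0,0,0],[0,0,0]])

```text
time: 15.87
tool_pos: [0.7063, -0.0386, 0.1744]
tcp_rot: [1.393, 1.078, -1.39]
wrist_force: [0.5, -0.1, 1.3]
width: -0.001
```

```bash
python3 -c "
from h import *
rep();p,dd=cam('scene','end.png');scene(world('scene',dd))
p,dd=cam('top','endtop.png');w=world('top',dd);q=w-F;A=q@d;L=q@np.array([-d[1],d[0],0])
m=(w[...,2]>.105)&(w[...,2]<.122)&(abs(L)<.036)&(A>.1)&(A<.2);print(m.sum(),np.percentile(A[m],[5,50,95])*1000 if m.any() else '')
a=cv2.hconcat([p[:,100:400,::-1],cv2.imread('pics/end.png')[:,100:400]]);cv2.imwrite('pics/end2.png',a)"
```

```text
t 15.87 tcp [ 0.7063 -0.0386  0.1744] along 2.7 lat 0.3 Fd -0.55 F [ 0.53 -0.13  1.26] w -0.0
[[ 0.003  0.969 -0.249]
 [-0.    -0.249 -0.969]
 [-1.     0.003 -0.   ]]
turn tool deg [-1.7999e+02  2.4000e-01 -4.0000e-02]
turn tool deg [ 0.01 -0.03 -0.15]
jar 0  bat 1278 [126.72085436 283.62976472 337.72104091]
0
```

View pics/end2.png

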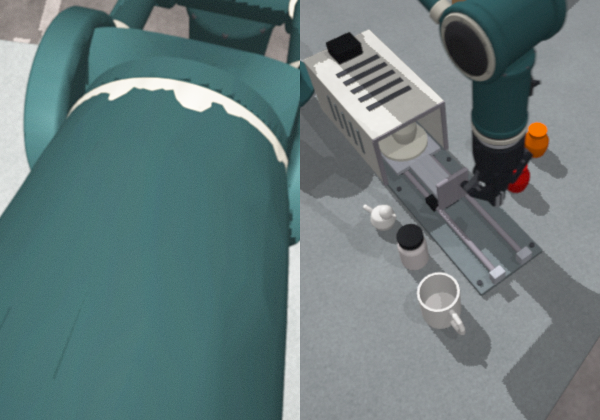

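The scene half of the picture shows the jar upright at the hood mouth (about (403,130)), the plate at (450,188) free of the gripper, and the pot, mug and bird in place. I'm handing it in.

```bash
python3 -c "
from workcell import *
finish_job()"
```

```text
the job is handed in; nothing more can be done
```

I pushed the carriage free, eased it about 125 mm into the hood until its nose met the rubber stop, then withdrew the arm and handed the job in. No verdict is reported, so whether it passed is not confirmed.

- **Breaking free:** the push force peaked at about 11 N. It then eased off over about 14 mm with no clear jump; from there the carriage slid at about 3 N.
- **Meeting the stop:** after about 125 mm of travel the push rose to about 7 N and held at 5.7 N. A further 0.5 mm raised it to 7 N again, which fits the rubber. The stop carried about 4 N at most in the readings, well under the 12 N limit.
- **Backing off:** I withdrew slowly. The gripper force was back to about zero after 1.2 mm, so any rebound of the carriage was small.
- **Last checks:** the final scene picture shows the jar upright on the bat inside the mouth, the gripper clear, and the pot, mug and bird looking unmoved.
- **Not checked:** contact with the stop after release is inferred from the forces, since the stop is out of sight. The final top picture was blocked by the arm. The final depth check found no jar points, as the jar is now under the hood.

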